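# Set the stock tags of the vial racks

## Task

Each vial rack on the board has its own tip-over tag standing in front of it; one full rack and one part-used rack have their tags the wrong way over. Push those two tags over gently with the fingertips so that only the full racks' tags have the disc face turned up (leaning towards the rack) and the part-used racks' tags have the bar face up (leaning away from the rack). Leave the two tags that are already right alone, pinch or lift nothing, and leave racks, stands and the other things standing where they are.

Things in the scene. Friction and masses are not known exactly. Their poses are not given: they have to be found in the camera images.
- board: flat grey laminate board, 220 x 500 x 4 mm, fixed on the bench; origin at the centre of its underside, x across it (away from the robot), y along it, z up. On it stand four racks side by side in a far row, about 115 mm apart, each with its own tag stand on the robot's side of it.
- rack_a: white plastic vial rack, a full rack: all 15 vials present. 58 mm deep (x) x 90 mm wide (y) x 30 mm high, vial caps 11 mm across rising to 43 mm above its underside (vials are pressed in), 250 g, loose. Origin at the centre of its underside, z up, x away from its tag.
- rack_b: white plastic vial rack, a part-used rack: only 4 vials at one corner, the other places empty dark holes. 58 mm deep (x) x 90 mm wide (y) x 30 mm high, vial caps 11 mm across rising to 43 mm above its underside (vials are pressed in), 250 g, loose. Origin at the centre of its underside, z up, x away from its tag.
- rack_c: white plastic vial rack, a full rack: all 15 vials present. 58 mm deep (x) x 90 mm wide (y) x 30 mm high, vial caps 11 mm across rising to 43 mm above its underside (vials are pressed in), 250 g, loose. Origin at the centre of its underside, z up, x away from its tag.
- rack_d: white plastic vial rack, a part-used rack: only 5 vials at one corner, the other places empty dark holes. 58 mm deep (x) x 90 mm wide (y) x 30 mm high, vial caps 11 mm across rising to 43 mm above its underside (vials are pressed in), 250 g, loose. Origin at the centre of its underside, z up, x away from its tag.
- stand_a: loose steel stand of the tag of rack_a, about 700 g, foot 80 mm (x) x 70 mm (y) x 14 mm high, about 100 mm (centre to centre) in front of that rack; origin at the centre of its underside (4 mm above the bench), z up, x towards its rack. The tag's axle runs along the stand's y, 30 mm above the origin, between two cheeks (36 mm high, outer faces 66 mm apart); four thin rest posts, 18 mm either side of the axle, rise to 46 mm.
- stand_b: loose steel stand of the tag of rack_b, about 700 g, foot 80 mm (x) x 70 mm (y) x 14 mm high, about 100 mm (centre to centre) in front of that rack; origin at the centre of its underside (4 mm above the bench), z up, x towards its rack. The tag's axle runs along the stand's y, 30 mm above the origin, between two cheeks (36 mm high, outer faces 66 mm apart); four thin rest posts, 18 mm either side of the axle, rise to 46 mm.
- stand_c: loose steel stand of the tag of rack_c, about 700 g, foot 80 mm (x) x 70 mm (y) x 14 mm high, about 100 mm (centre to centre) in front of that rack; origin at the centre of its underside (4 mm above the bench), z up, x towards its rack. The tag's axle runs along the stand's y, 30 mm above the origin, between two cheeks (36 mm high, outer faces 66 mm apart); four thin rest posts, 18 mm either side of the axle, rise to 46 mm.
- stand_d: loose steel stand of the tag of rack_d, about 700 g, foot 80 mm (x) x 70 mm (y) x 14 mm high, about 100 mm (centre to centre) in front of that rack; origin at the centre of its underside (4 mm above the bench), z up, x towards its rack. The tag's axle runs along the stand's y, 30 mm above the origin, between two cheeks (36 mm high, outer faces 66 mm apart); four thin rest posts, 18 mm either side of the axle, rise to 46 mm.
- tag_a (a joint): tip-over tag of rack_a, a white plate on stand_a. 0 rad = leaning 37 degrees off upright away from its rack (towards the robot), bar face (dark bar 42 x 9 mm) turned up; 0.65 = upright; 1.3 rad = leaning 37 degrees towards its rack, disc face (dark disc 32 mm across) turned up. Loose hinge: once past upright it drops to that side and rests on a stop; under 1 N moves it.
- tag_b (a joint): tip-over tag of rack_b, a white plate on stand_b. 0 rad = leaning 37 degrees off upright away from its rack (towards the robot), bar face (dark bar 42 x 9 mm) turned up; 0.65 = upright; 1.3 rad = leaning 37 degrees towards its rack, disc face (dark disc 32 mm across) turned up. Loose hinge: once past upright it drops to that side and rests on a stop; under 1 N moves it.
- tag_c (a joint): tip-over tag of rack_c, a white plate on stand_c. 0 rad = leaning 37 degrees off upright away from its rack (towards the robot), bar face (dark bar 42 x 9 mm) turned up; 0.65 = upright; 1.3 rad = leaning 37 degrees towards its rack, disc face (dark disc 32 mm across) turned up. Loose hinge: once past upright it drops to that side and rests on a stop; under 1 N moves it.
- tag_d (a joint): tip-over tag of rack_d, a white plate on stand_d. 0 rad = leaning 37 degrees off upright away from its rack (towards the robot), bar face (dark bar 42 x 9 mm) turned up; 0.65 = upright; 1.3 rad = leaning 37 degrees towards its rack, disc face (dark disc 32 mm across) turned up. Loose hinge: once past upright it drops to that side and rests on a stop; under 1 N moves it.
- tag_a_edge (a point): middle of the free edge (rounded, 6 mm thick) of tag_a, a plate 50 mm wide, 4 mm thick, 61 mm from axle to edge, 40 g. At rest on either side the edge is 79 mm above the stand's origin and 37 mm to the side of the axle; upright it is 91 mm above.
- tag_b_edge (a point): middle of the free edge (rounded, 6 mm thick) of tag_b, a plate 50 mm wide, 4 mm thick, 61 mm from axle to edge, 40 g. At rest on either side the edge is 79 mm above the stand's origin and 37 mm to the side of the axle; upright it is 91 mm above.
- tag_c_edge (a point): middle of the free edge (rounded, 6 mm thick) of tag_c, a plate 50 mm wide, 4 mm thick, 61 mm from axle to edge, 40 g. At rest on either side the edge is 79 mm above the stand's origin and 37 mm to the side of the axle; upright it is 91 mm above.
- tag_d_edge (a point): middle of the free edge (rounded, 6 mm thick) of tag_d, a plate 50 mm wide, 4 mm thick, 61 mm from axle to edge, 40 g. At rest on either side the edge is 79 mm above the stand's origin and 37 mm to the side of the axle; upright it is 91 mm above.
- reagent: bystander: amber bottle, 56 mm across, 100 mm high, loose; origin under its centre
- beaker: bystander: clear plastic beaker, 60 mm across the rim, 70 mm high, loose; origin under its centre
- jar: bystander: small white lidded jar, 36 mm across, 45 mm high, loose; origin under its centre
Not all that is in view belongs to the job. Leave any purple or red look-alike of the rack_b alone.

How it is judged:
By the outcome, as a careful person would: the job done as asked, in the order asked, and still so for the second after the job is handed in, with the robot touching nothing.
It also fails if it takes over 40 s, if anything falls off the work surface, if the arm or the gripper's body presses on something with over 40 N, if the wrist force passes 120 N, or if a joint passes its speed limit or range.

## Robot

A 7-joint arm with a two-finger parallel gripper is mounted at the origin on the work surface. World frame = base frame: x ahead of the robot, y to its left, z up, the work surface at z = 0. Lengths are in m, angles in degrees, forces in N, time in s.
With the tool pointing down it reaches from about 0.35 to 0.9 m from the base axis. Payload 19.9 kg.
Tool frame: the origin (TCP) lies midway between the tips of the shut fingers; the grasp point (between the pads) lies 19 mm behind it; x points along the fingers, z is the direction in which the jaws open and shut, and the axes are right-handed (so a half turn about x gives the same grasp; the last joint's range is limited). The gripper opens to 94 mm and grips with 3 to 60 N. Pads are 16 mm wide; open, the fingers measure 119 mm over their backs; the gripper's body (75 mm by 177 mm) begins 78 mm behind the grasp point.
Start: joints at [-72.164, 23.915, -0.59, 92.452, 0.269, 63.638, -3.037], TCP at [0.216, 0.586, 0.205] pointing down, gripper open.
Joint ranges: [-161.28, 161.28], [-22.2, 115.67], [-73.04, 71.86], [3.21, 147.25], [-68.34, 248.33], [10.77, 114.83], [-161.83, 161.83]. Speed limits (degrees/s): [108.29, 108.29, 136.94, 136.94, 172.46, 172.46, 172.46].

## Interface

Orientations are given as a 3x3 rotation matrix whose columns are the frame's x, y, z axes.
In Python, from bench import ctrl gives the robot as it stands.
- The arm moves only by the shell command python3 -m creep 'ROWS' [FORCE]. ROWS is JSON, a list of rows, each a list of 7 numbers: the closure in counts, from 0 (fully open) to 255 (shut), then the shift along the tool's x, y, z normalised to -1 to 1, where 1 is 0.03 m, then the turn, a rotation vector about the tool's x, y, z normalised to -1 to 1, where 1 is 6 degrees. A call has 1 to 12 rows; each row shifts and turns the commanded pose from where the row before left it, along the tool's axes as they then stand; what a row does not reach is not made up. A row lasts 1/12 s, in which the tool goes at most 41.7 mm and 7.16 degrees, less where a joint would pass 70% of its speed; a pose out of reach is approached as far as the arm can. A call with a number of a shift or a turn outside -1 to 1 is refused whole. A call with a gripper value outside its range is refused whole. The fingers move at their own pace and stop on an object; FORCE is the grip in N (left out, the last holds). Time passes only in rows, so rows that do not move let the fingers close. It gives the time, the measured TCP pose, the force and the opening at its end, in the units of the state.
- ctrl.observe(): the state, without advancing time (a new reading comes with each control period).
- ctrl.snapshot(name): name is "scene" or "top"; returns a dict with "frame" (384x512x3 uint8, red, green, blue), "range_z" (384x512 float32, m along the optical axis (not along the pixel's ray), 0 where there is no reading), "K" (3x3 intrinsics, pixels), "rvec" (rotation vector, rad) and "tvec" (3), from world to camera coordinates, as OpenCV has them. Camera axes: x right, y down, z forward; pixel columns grow to the right and rows downward; lengths in m; the calibration is good to about 2 mm. A picture is of the moment at which its call begins.
- ctrl.close_job(): hands the job in, once; it reports no verdict.
The state is a dict: "time_s": time; "qpos": joint angles; "dq": joint speeds; "joint_torque": joint torques, N m; "position": TCP position; "tcp_rot": TCP orientation; "contact_force": force on the tool from outside, world axes, zero at the start; "torque": the same for the moment, N m; "opening": finger opening in m.
Only numpy, scipy, OpenCV 4.12 (cv2) and the standard library are available. Lean on these libraries where they do the work, as an engineer would, in place of code of your own. Each camera call takes 0.05 s, during which the arm holds its last target. There are 200 camera calls.

## Working session

There is one attempt and no reset: what is moved stays moved. The work goes in short steps, Python scripts to look and compute and a shell command to move; the robot and the scene stay as the last step left them, time stands still between calls to the robot, and variables do not carry over. Pictures are saved under pics/ and viewed, about 8 in all and at most 12, crops included, and the job is handed in when it is done.

```bash
mkdir -p pics; ls
cat > h.py <<'E'
import numpy as np,cv2
from bench import ctrl
def cam(n):
    s=ctrl.snapshot(n); R=cv2.Rodrigues(np.array(s['rvec'],float))[0]; t=np.array(s['tvec'],float).ravel()
    K=np.array(s['K']); z=s['range_z']; v,u=np.mgrid[:384,:512]
    p=np.stack([(u-K[0,2])/K[0,0]*z,(v-K[1,2])/K[1,1]*z,z],-1)
    W=(p-t)@R; W[z==0]=np.nan
    return s['frame'],W,(K,R,t)
def save(n,img,k=1): cv2.imwrite(n,cv2.resize(img[:,:,::-1],None,fx=k,fy=k,interpolation=cv2.INTER_CUBIC))
E
python3 - <<'E'
from h import *
for n in("scene","top"):
    f,W,c=cam(n); save(f'pics/{n}0.png',f,1.5); np.savez(f'{n}0.npz',f=f,W=W); print(n,-c[1].T@c[2])
s=ctrl.observe();print(s['time_s'],s['position'],np.round(s['tcp_rot'],3),s['opening'])
E
```

```text
pics
scene [1.09248822 0.57637628 0.84982534]
top [0.50229381 0.00320079 1.06853591]
0.1 [0.21583362 0.58623066 0.20492444] [[-0.    -0.938  0.345]
 [-0.001  0.345  0.938]
 [-1.    -0.    -0.001]] 0.09423066405356813
```

View pics/scene0.png

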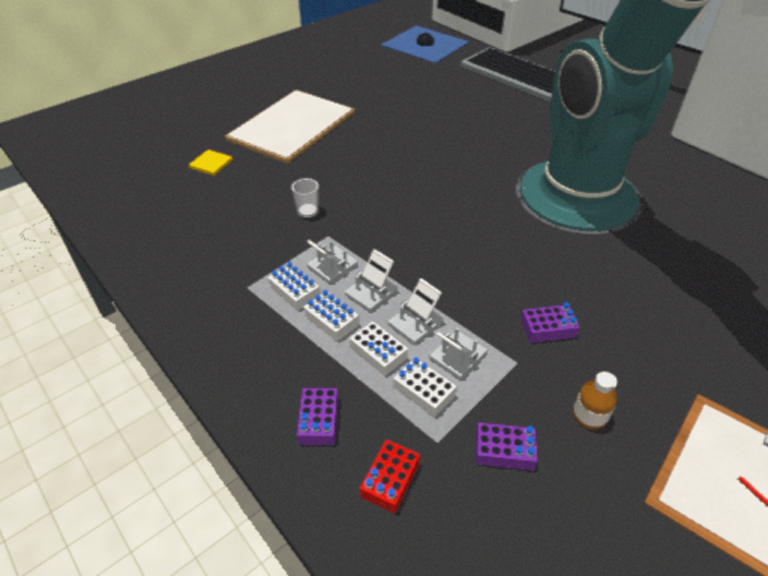

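View pics/top0.png

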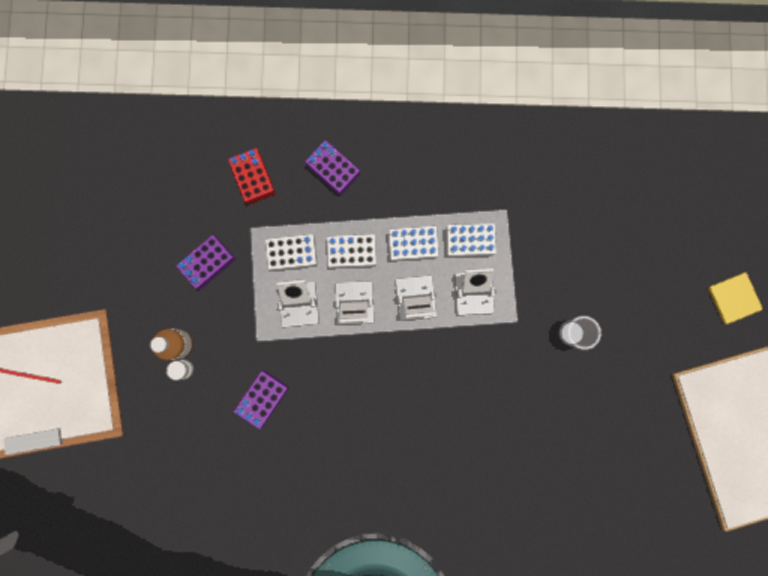

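Top view: +x is up and +y is left. From left to right (1.5x pixels):

| Rack | Tag face up | Tag pixel | Verdict |
|---|---|---|---|
| Part-used, 5 vials? | disc | (293,292) | wrong |
| Part-used | bar | (353,308) | right |
| Full | bar | (417,303) | wrong |
| Full | disc | (477,281) | right |

The look-alikes are one red and three purple racks, all off the board. I'll measure the tags and check them in a close crop.

Run:
```python
from h import *
d=np.load('top0.npz');f,W=d['f'],d['W']
save('pics/crop.png',f[135:235,160:355],4)
z=W[...,2]
reg=np.zeros(z.shape,bool);reg[135:235,160:355]=True
print('board z',np.nanmedian(z[220:224,180:184]))
def comps(m,mi):
    n,l,st,c=cv2.connectedComponentsWithStats(m.astype(np.uint8))
    for i in range(1,n):
        if st[i,4]>mi:
            P=W[l==i]; r=cv2.minAreaRect(P[:,:2].astype(np.float32))
            print(st[i],np.round(P.min(0),3),np.round(P.max(0),3),'c',np.round(r[0],3),np.round(r[1],3),round(r[2],1))
print('tags');comps(reg&(z>.056)&(z<.1),30)
print('racks');comps(reg&(z>.028)&(z<.056)&(np.mgrid[:384,:512][0]<181),100)
print('board');comps(reg&(z>.0)&(z<.2),1000)
```

```text
board z 0.003850902571186443
tags
[309 179  20  11 176] [ 0.607 -0.195  0.056] [ 0.633 -0.145  0.084] c [ 0.62 -0.17] [0.025 0.05 ] 2.2
[185 186  20  12 178] [0.577 0.139 0.056] [0.606 0.189 0.085] c [0.59  0.164] [0.025 0.05 ] 7.2
[270 202  20  10 151] [ 0.543 -0.09   0.056] [ 0.57  -0.04   0.085] c [ 0.558 -0.065] [0.025 0.049] 7.8
[226 205  19  10 153] [0.533 0.029 0.056] [0.558 0.077 0.085] c [0.546 0.053] [0.025 0.048] 1.3
racks
[298 149  33  21 637] [ 0.665 -0.209  0.028] [ 0.726 -0.118  0.05 ] c [ 0.695 -0.164] [0.058 0.091] 1.9
[259 151  33  22 637] [ 0.654 -0.099  0.028] [ 0.717 -0.007  0.051] c [ 0.686 -0.054] [0.058 0.09 ] 5.4
[177 156  34  24 653] [0.629 0.129 0.028] [0.697 0.223 0.048] c [0.663 0.176] [0.058 0.09 ] 7.6
[218 156  33  22 642] [0.637 0.016 0.028] [0.7   0.108 0.049] c [0.668 0.062] [0.058 0.09 ] 4.5
board
[  160   137   187    98 12486] [ 0.475 -0.263  0.   ] [0.769 0.278 0.085] c [0.618 0.011] [0.254 0.536] 5.5
```

View pics/crop.png

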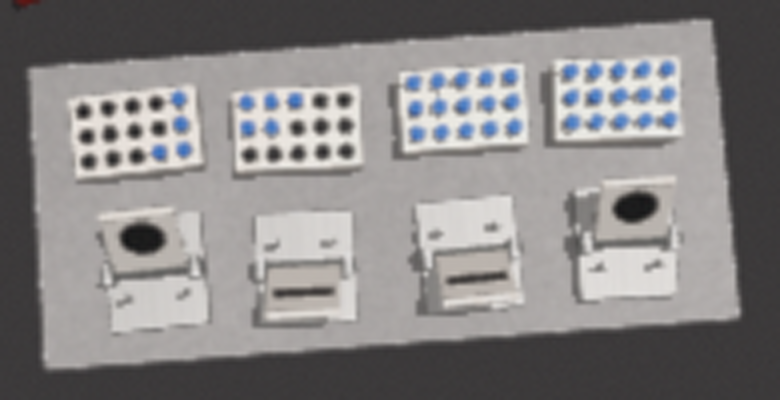

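The crop confirms it. The leftmost part-used rack has its disc up (wrong), and the third rack, which is full, has its bar up (wrong). Tags 2 and 4 are right. Axles: left about (.563,.160), third about (.585,-.061). First I'll shut the fingers and turn -28° so that tool y lies along the stands' x.

```bash
python3 -m creep '[[255,0,0,0,-0.92,0,0],[255,0,0,0,-0.92,0,0],[255,0,0,0,-0.92,0,0],[255,0,0,0,-0.92,0,0],[255,0,0,0,-0.92,0,0],[255,0,0,0,0,0,0],[255,0,0,0,0,0,0],[255,0,0,0,0,0,0]]' 5 && python3 -m creep '[[255,0,-0.5,-0.65,0,0,0],[255,0,-0.5,-0.65,0,0,0],[255,0,-0.5,-0.65,0,0,0],[255,0,-0.5,-0.65,0,0,0],[255,0,-0.5,-0.65,0,0,0],[255,0,-0.5,-0.65,0,0,0],[255,0,-0.5,-0.65,0,0,0],[255,0,-0.5,-0.65,0,0,0],[255,0,-0.5,-0.65,0,0,0],[255,0,-0.5,-0.65,0,0,0],[255,0,-0.5,-0.65,0,0,0],[255,0,-0.5,-0.65,0,0,0]]'
```

```text
time_s: 0.77
position: [0.216, 0.5864, 0.2053]
tcp_rot: [[-0.0, -0.992, -0.125], [-0.0, -0.125, 0.992], [-1.0, 0.0, -0.0]]
contact_force: [0.5, -0.2, 0.0]
opening: 0.0442
time_s: 1.77
position: [0.4252, 0.3767, 0.2055]
tcp_rot: [[0.0, -0.992, -0.126], [0.0, -0.126, 0.992], [-1.0, -0.0, -0.0]]
contact_force: [0.3, 0.4, 0.6]
opening: 0.0003
```

```bash
python3 -m creep '[[255,0,-0.52,-0.65,0,0,0],[255,0,-0.52,-0.65,0,0,0],[255,0,-0.52,-0.65,0,0,0],[255,0,-0.52,-0.65,0,0,0],[255,0,-0.52,-0.65,0,0,0],[255,0,-0.52,-0.65,0,0,0],[255,0,-0.52,-0.65,0,0,0],[255,0,-0.52,-0.65,0,0,0],[255,0,-0.52,-0.65,0,0,0],[255,0,-0.52,-0.65,0,0,0],[255,0,-0.52,-0.65,0,0,0],[255,0,-0.52,-0.65,0,0,0]]' && python3 -m creep '[[255,0.6,0,0,0,0,0],[255,0.6,0,0,0,0,0],[255,0.6,0,0,0,0,0],[255,0.6,0,0,0,0,0],[255,0,0,0,0,0,0],[255,0,0,0,0,0,0]]'
python3 - <<'E'
from h import *
f,W,c=cam('scene'); save('pics/s1.png',f[140:300,150:360],3.6)
E
```

```text
time_s: 2.77
position: [0.641, 0.1688, 0.2054]
tcp_rot: [[-0.0, -0.992, -0.126], [-0.0, -0.126, 0.992], [-1.0, 0.0, -0.0]]
contact_force: [-0.2, -0.1, 1.0]
opening: 0.0005
time_s: 3.27
position: [0.6399, 0.1696, 0.1332]
tcp_rot: [[-0.001, -0.992, -0.127], [-0.001, -0.127, 0.992], [-1.0, 0.001, -0.0]]
contact_force: [0.6, -0.8, 0.4]
opening: 0.0005
```

View pics/s1.png

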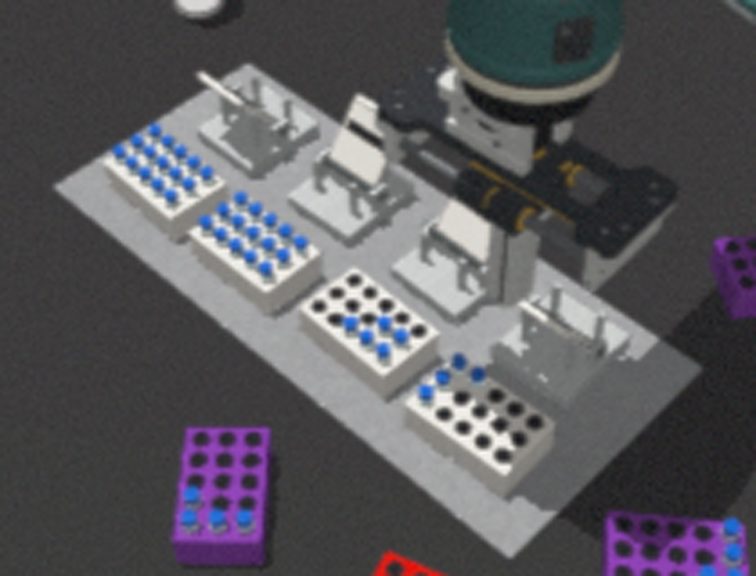

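The closed fingers are above the gap on the rack side of the left tag (fingertip at crop pixel (515,300)), clear of everything. Next I'll go down to z≈0.072 and push slowly along +tool y, towards the robot.

```bash
python3 -m creep '[[255,0.35,0,0.0,0,0,0],[255,0.35,0,0,0,0,0],[255,0.35,0,0,0,0,0],[255,0.35,0,0,0,0,0],[255,0.3,0,0,0,0,0],[255,0.3,0,0,0,0,0],[255,0,0,0,0,0,0],[255,0,0,0,0,0,0]]' && python3 -m creep '[[255,0,0.2,0,0,0,0],[255,0,0.2,0,0,0,0],[255,0,0.2,0,0,0,0],[255,0,0.1,0,0,0,0],[255,0,0.1,0,0,0,0],[255,0,0.1,0,0,0,0],[255,0,0.1,0,0,0,0],[255,0,0.1,0,0,0,0],[255,0,0.1,0,0,0,0],[255,0,0.1,0,0,0,0],[255,0,0.1,0,0,0,0],[255,0,0.1,0,0,0,0]]'
```

```text
time_s: 3.98
position: [0.64, 0.1695, 0.0729]
tcp_rot: [[-0.001, -0.992, -0.129], [-0.0, -0.129, 0.992], [-1.0, 0.001, -0.0]]
contact_force: [-0.4, -0.0, 0.3]
opening: 0.0005
time_s: 4.98
position: [0.5953, 0.1637, 0.0734]
tcp_rot: [[-0.0, -0.992, -0.129], [-0.0, -0.129, 0.992], [-1.0, 0.0, -0.0]]
contact_force: [-0.4, 0.3, 0.9]
opening: 0.0004
```

```bash
python3 -m creep '[[255,0,0.1,0,0,0,0],[255,0,0.1,0,0,0,0],[255,0,0.1,0,0,0,0],[255,0,0.1,0,0,0,0],[255,0,0.1,0,0,0,0],[255,0,0.1,0,0,0,0],[255,0,0.1,0,0,0,0],[255,0,0.1,0,0,0,0],[255,0,0.1,0,0,0,0],[255,0,0.1,0,0,0,0],[255,0,0,0,0,0,0],[255,0,0,0,0,0,0]]'
python3 - <<'E'
from h import *
f,W,c=cam('scene'); save('pics/s2.png',f[140:300,200:360],3.6)
E
```

```text
time_s: 5.98
position: [0.5658, 0.1599, 0.0735]
tcp_rot: [[0.0, -0.992, -0.129], [-0.0, -0.129, 0.992], [-1.0, -0.0, -0.0]]
contact_force: [0.0, -0.2, 0.1]
opening: 0.0004
```

View pics/s2.png

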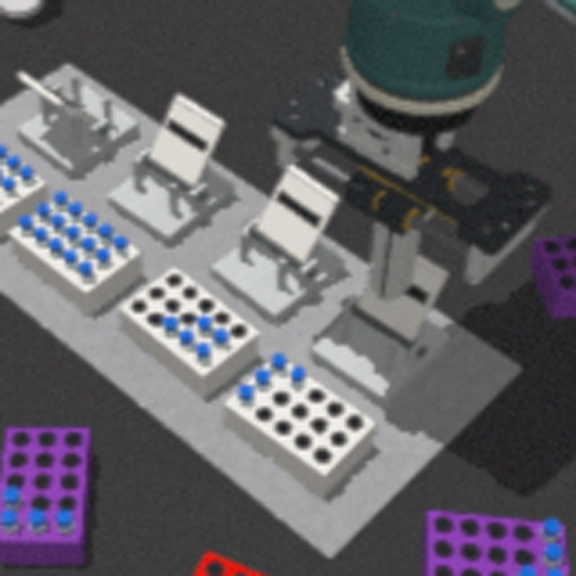

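The left tag has dropped bar side up (bar at crop pixel (420,290)), with no force on the tool. I'll back off, rise, and move to the robot side of the third tag.

```bash
python3 -m creep '[[255,0,-0.2,0,0,0,0],[255,0,-0.2,0,0,0,0],[255,-0.5,0,0,0,0,0],[255,-0.7,0,0,0,0,0],[255,-0.7,0,0,0,0,0],[255,-0.7,0,0,0,0,0],[255,-0.7,0,0,0,0,0],[255,0,0,0,0,0,0]]' && python3 -m creep '[[255,0,0.33,-0.73,0,0,0],[255,0,0.33,-0.73,0,0,0],[255,0,0.33,-0.73,0,0,0],[255,0,0.33,-0.73,0,0,0],[255,0,0.33,-0.73,0,0,0],[255,0,0.33,-0.73,0,0,0],[255,0,0.33,-0.73,0,0,0],[255,0,0.33,-0.73,0,0,0],[255,0,0.33,-0.73,0,0,0],[255,0,0.33,-0.73,0,0,0],[255,0,0,0,0,0,0],[255,0,0,0,0,0,0]]'
```

```text
time_s: 6.7
position: [0.5802, 0.1619, 0.1765]
tcp_rot: [[0.005, -0.992, -0.128], [0.002, -0.128, 0.992], [-1.0, -0.005, 0.001]]
contact_force: [0.4, -0.0, 0.8]
opening: 0.0006
time_s: 7.7
position: [0.508, -0.0696, 0.1724]
tcp_rot: [[0.0, -0.992, -0.126], [-0.0, -0.126, 0.992], [-1.0, -0.0, -0.0]]
contact_force: [-0.6, 0.1, 0.2]
opening: 0.0008
```

The TCP is where planned, about 27 mm clear of the tag edge, so I'll go down and push towards the rack.

```bash
python3 -m creep '[[255,0.4,0,0,0,0,0],[255,0.4,0,0,0,0,0],[255,0.4,0,0,0,0,0],[255,0.4,0,0,0,0,0],[255,0.4,0,0,0,0,0],[255,0.4,0,0,0,0,0],[255,0.4,0,0,0,0,0],[255,0.4,0,0,0,0,0],[255,0.1,0,0,0,0,0],[255,0,0,0,0,0,0],[255,0,0,0,0,0,0]]' && python3 -m creep '[[255,0,-0.2,0,0,0,0],[255,0,-0.2,0,0,0,0],[255,0,-0.2,0,0,0,0],[255,0,-0.1,0,0,0,0],[255,0,-0.1,0,0,0,0],[255,0,-0.1,0,0,0,0],[255,0,-0.1,0,0,0,0],[255,0,-0.1,0,0,0,0],[255,0,-0.1,0,0,0,0],[255,0,-0.1,0,0,0,0],[255,0,-0.1,0,0,0,0],[255,0,-0.1,0,0,0,0]]' && python3 -m creep '[[255,0,-0.1,0,0,0,0],[255,0,-0.1,0,0,0,0],[255,0,-0.1,0,0,0,0],[255,0,-0.1,0,0,0,0],[255,0,-0.1,0,0,0,0],[255,0,-0.1,0,0,0,0],[255,0,-0.1,0,0,0,0],[255,0,-0.1,0,0,0,0],[255,0,-0.1,0,0,0,0],[255,0,-0.1,0,0,0,0],[255,0,0,0,0,0,0],[255,0,0,0,0,0,0]]'
python3 - <<'E'
from h import *
f,W,c=cam('scene'); save('pics/s3.png',f[140:300,150:360],3.6)
E
```

```text
time_s: 8.62
position: [0.5082, -0.068, 0.0737]
tcp_rot: [[0.0, -0.992, -0.129], [-0.0, -0.129, 0.992], [-1.0, -0.0, -0.0]]
contact_force: [0.2, -0.4, 0.1]
opening: 0.0002
time_s: 9.62
position: [0.5527, -0.0626, 0.0735]
tcp_rot: [[0.0, -0.992, -0.129], [-0.0, -0.129, 0.992], [-1.0, -0.0, -0.0]]
contact_force: [-1.5, -0.6, 0.1]
opening: 0.0009
time_s: 10.62
position: [0.5822, -0.0588, 0.0734]
tcp_rot: [[-0.0, -0.992, -0.129], [-0.0, -0.129, 0.992], [-1.0, 0.0, -0.0]]
contact_force: [0.1, 0.2, 0.0]
opening: 0.0002
```

View pics/s3.png

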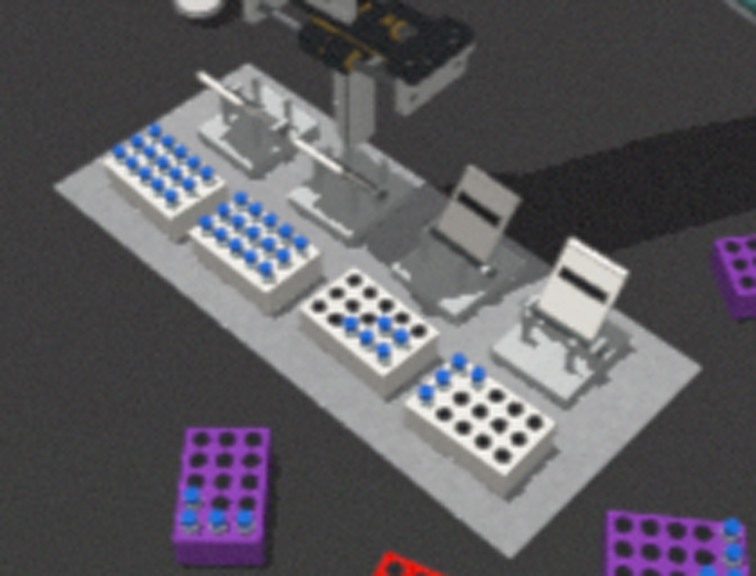

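The third tag now leans towards its full rack (edge at crop pixel (290,135)). I'll retreat towards the robot, rise well clear, and check.

```bash
python3 -m creep '[[255,0,0.3,0,0,0,0],[255,0,0.4,0,0,0,0],[255,-0.5,0.4,0,0,0,0],[255,-0.8,0.4,0,0,0,0],[255,-0.8,0.6,0,0,0,0],[255,-0.8,0.6,0,0,0,0],[255,-0.8,0.6,0,0,0,0],[255,-0.8,0.6,0,0,0,0],[255,-0.4,0.6,0,0,0,0],[255,0,0,0,0,0,0],[255,0,0,0,0,0,0],[255,0,0,0,0,0,0]]'
python3 - <<'E'
from h import *
f,W,c=cam('top'); save('pics/t2.png',f[125:245,150:360],3.6)
z=W[...,2];z0=np.load('top0.npz')['W'][...,2];reg=np.zeros(z.shape,bool);reg[135:235,160:355]=True
def comps(m,mi):
    n,l,st,_=cv2.connectedComponentsWithStats(m.astype(np.uint8))
    for i in range(1,n):
        if st[i,4]>mi:
            P=W[l==i]; r=cv2.minAreaRect(P[:,:2].astype(np.float32)); print(st[i,:2],np.round(P[:,2].max(),3),np.round(r[0],3),np.round(r[1],3),round(r[2],1))
comps(reg&(z>.056)&(z<.1),30)
comps(reg&(z>.028)&(z<.056)&(np.mgrid[:384,:512][0]<181),100)
E
```

```text
time_s: 11.67
position: [0.4481, -0.076, 0.22]
tcp_rot: [[-0.0, -0.992, -0.129], [0.0, -0.129, 0.992], [-1.0, 0.0, 0.0]]
contact_force: [-0.1, 1.0, -0.7]
opening: 0.0008
[310 179] 0.086 [ 0.622 -0.171] [0.024 0.049] 8.4
[268 182] 0.084 [ 0.609 -0.058] [0.024 0.049] 6.6
[226 205] 0.084 [0.545 0.054] [0.025 0.049] 6.0
[187 206] 0.086 [0.539 0.157] [0.024 0.05 ] 7.1
[298 149] 0.05 [ 0.696 -0.163] [0.058 0.091] 2.8
[259 151] 0.051 [ 0.686 -0.054] [0.058 0.09 ] 4.9
[177 156] 0.051 [0.662 0.176] [0.059 0.09 ] 8.2
[218 156] 0.049 [0.668 0.062] [0.058 0.09 ] 3.8
```

View pics/t2.png

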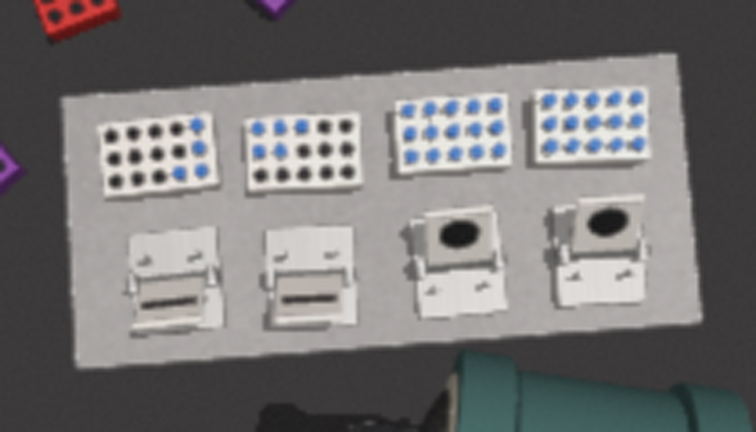

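Both part-used racks show bars (pixels (168,301) and (308,298)) and both full racks show discs ((459,234) and (607,222)). The racks haven't moved, so I'll hand it in.

```bash
python3 -c "
from bench import ctrl; print(ctrl.close_job())"
```

```text
the job is handed in; nothing more can be done
None
```

I pushed the two wrong tags over with the shut fingertips and handed the job in at about 11.7 s. They were the tag of the 4-vial part-used rack (now bar up, leaning away from the rack) and the tag of the full rack third from the left in the top view (now disc up, leaning towards the rack).

**Tags:** the last top view shows bars up on both part-used racks and discs up on both full racks. The pushed tags' edges are 84–86 mm above the bench, which matches a tag at rest.

**Racks and stands:** racks and untouched tags measured within 2 mm of where they started. I checked the stands by eye only, and they look unmoved.

**Forces:** readings after each call stayed within about 1.6 N, with no load left on the tool at the end of either push. I took no readings during the pushes themselves.

**Other objects:** I did not re-measure the bottle, beaker, jar and look-alike racks, but the arm's path stayed clear of them. No check failed or disagreed.

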